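# Pulse-spin the loaded microcentrifuge

## Task

The tubes are loaded; give them a pulse spin in the microcentrifuge, working with the closed fingers; nothing needs gripping. First switch it on by pressing the raised end of its power rocker (the lid lock catches only with power on, so not the lid first), next push the lid down until it is fully shut, then press the round pulse key, keep it down for a good three seconds and let it go. Press no other key, leave the lid shut and the power on, and do not disturb, tip or lift the bottle, the vial rack and the tip box standing around it.

Things in the scene. Friction and masses are not known exactly. Their poses are not given: they have to be found in the camera images.
- centrifuge: White microcentrifuge, fixed, 260 mm deep (x), 230 wide (y), deck 118 high. Origin: centre of its underside; x from its front (robot side) to its back (lid hinge), y to the robot's left. Dark control panel on the front 80 mm, rising backwards at 0.35 rad from 88 to 117 mm high. Left to right: power rocker; in a row 42 mm apart open, start, pulse key; 46 mm on, two dials 13 mm high, not needed.
- rocker (a joint): Dark grey power rocker, 34 x 22 mm, the long way up the slope, in a black bezel 42 x 29 mm. Joint, rad: 0 off (the end away from the robot stands up), 0.4 on (that end pressed down, the near end up). Stiff: it stays where it is left, so press it down to its stop; about 3 to 4 N on its end.
- rocker_on_end (a point): Top of the rocker's far end, the end to press, 13 mm from the pivot (12 mm up the slope); it stands about 10 mm off the panel when off and goes down about 5 mm. Axes while off: z straight out of the panel, x up the slope.
- lid (a joint): Lid of the centrifuge. Joint, rad: 0 fully shut, grows as it opens. Stiff hinge: it stays where it is left, needs about 1 to 4 N at its front edge, and stops at 0.
- lid_hinge (a point): Middle of the lid's hinge axis (along the centrifuge's y), 122 mm behind the centrifuge's origin, 121 mm up. The lid is a white slab 168 mm long from hinge to front edge, 204 mm wide; when shut its underside is level with the axis and its outer face 20 mm above it. A lip 70 mm wide juts 12 mm past the front edge. Rotor chamber below.
- lid_edge (a point): Middle of the front edge of the lid's outer face (168 mm from the hinge along the lid, 20 mm off its underside plane): the end that stands highest when open. The axes turn with the lid: x from the edge to the hinge, z out of the outer face.
- pulse_key (a joint): Round pulse key, the disc, right-hand of the three. Joint: how far it is pushed in, m: 0 at rest, 0.004 fully in; springs back (about 1 N to start, 4 N fully in).
- pulse_key_top (a point): Centre of the pulse key's face: disc 22 mm across standing 7 mm off the panel, z straight out of the panel.
- start_key (a joint): Square start key, middle of the three; leave it alone. Joint: how far it is pushed in, m: 0 at rest, 0.004 fully in; springs back (about 1 N to start, 4 N fully in).
- start_key_top (a point): Centre of the start key's face, 18 mm square, 7 mm off the panel.
- open_key (a joint): Wide bar-shaped lid-open key, left of the three; leave it alone. Joint: how far it is pushed in, m: 0 at rest, 0.004 fully in; springs back (about 1 N to start, 4 N fully in).
- open_key_top (a point): Centre of the open key's face, 26 mm wide and 12 mm deep, 7 mm off the panel.
- solvent_bottle: Amber bottle with black cap, 64 mm across, 135 mm high, loose; origin under its centre. Leave alone.
- vial_rack: Grey block with small crimped glass vials, 100 x 46 x 43 mm high, loose; origin under its centre. Leave alone.
- tip_box: Lidded pipette tip box, 100 x 75 x 59 mm high, loose; origin under its centre. Leave alone.

How it is judged:
By the outcome, as a careful person would: the job done as asked, in the order asked, and still so for the second after the job is handed in, with the robot touching nothing.
It also fails if it takes over 61 s, if anything falls off the work surface, if the arm or the gripper's body presses on something with over 40 N, if the wrist force passes 120 N, or if a joint passes its speed limit or range.

## Robot

A 6-joint arm with a two-finger parallel gripper is mounted at the origin on the work surface. World frame = base frame: x ahead of the robot, y to its left, z up, the work surface at z = 0. Lengths are in mm, angles in rad, forces in N, time in s.
With the tool pointing down it reaches from about 325 to 775 mm from the base axis. Payload 5.5 kg.
Tool frame: the origin (TCP) lies at the very end of the fingers, on their centre line; the grasp point (between the pads) lies 19 mm behind it; z points along the fingers, y is the line along which they close (so a half turn about z gives the same grasp; the last joint's range is limited). The gripper opens to 85 mm and grips with 20 to 120 N. Pads are 22 mm wide; open, the fingers measure 114 mm over their backs; the gripper's body (76 mm by 85 mm) begins 54 mm behind the grasp point. The pads swing forward as they close: fully open they stand 13 mm farther back than shut.
Start: joints at [-1.371, 0.091, 1.231, -0, 1.82, -0.057], TCP at [152.391, -580.339, 231.275] pointing down, gripper open.
Joint ranges: [-2.87, 2.87], [-0.86, 2.18], [0.17, 2.46], [-1.51, 4.65], [0.06, 2.69], [-2.65, 2.65]. Speed limits (rad/s): [2.57, 2.57, 3.01, 3.14, 3.14, 3.14].

## Interface

Orientations are given as [roll, pitch, yaw] about the fixed x, y, z axes, in that order (R = Rz(yaw) Ry(pitch) Rx(roll)).
In Python, from station import env gives the robot as it stands.
- The arm moves only by the tool send_rows, never from a script. Its argument "rows" is a list that holds one entry, the list of rows, each a list of 5 numbers: the opening in per cent of the stroke, from 0 (shut) to 100 (fully open), then the shift along the tool's x, y, z in mm, then the turn about the tool's z in rad. In form: [[[grip, x, y, z, spin], ...]]. A call has 1 to 12 rows; each row shifts and turns the commanded pose from where the row before left it, along the tool's axes as they then stand; what a row does not reach is not made up. A row lasts 1/12 s, in which the tool goes at most 41.7 mm and 7.16 degrees, less where a joint would pass 70% of its speed; a pose out of reach is approached as far as the arm can. A call is refused whole if a number of a shift passes 41.7 or a number of a turn 0.125, either way. A call with a gripper value outside its range is refused whole. The fingers move at their own pace and stop on an object; "force" is the grip in N (left out, the last holds). Time passes only in rows, so rows that do not move let the fingers close. It gives the time, the measured TCP pose, the force, the opening and the grip force at its end, in the units of the state.
- env.get_state(): the state, without advancing time (a new reading comes with each control period).
- env.capture(name): name is "side" or "top"; returns a dict with "pixels" (400x640x3 uint8, red, green, blue), "depth" (400x640 float32, mm along the optical axis (not along the pixel's ray), 0 where there is no reading), "fx", "fy", "cx", "cy" (pixels), "k1" (the pictures are not rectified: a ray, as slopes to the right and down, at radius r is drawn at 1 + k1 r^2 times it, then the intrinsics apply), "rvec" (rotation vector, rad) and "tvec" (3), from world to camera coordinates, as OpenCV has them. Camera axes: x right, y down, z forward; pixel columns grow to the right and rows downward; lengths in mm; the calibration is good to about 2 mm. A picture is of the moment at which its call begins.
- env.close_job(): hands the job in; it is judged then, once.
The state is a dict: "time_s": time; "joints": joint angles; "joint_vel": joint speeds; "joint_torque": joint torques, N m; "eef_pos": TCP position; "tool_rot": TCP orientation; "wrist_force": force on the tool from outside, world axes, zero at the start; "moment": the same for the moment, N m; "width": finger opening in mm; "grip_force": force on a finger pad.
Only numpy, scipy, OpenCV 4.12 (cv2) and the standard library are available. Lean on these libraries where they do the work, as an engineer would, in place of code of your own. Each camera call takes 0.05 s, during which the arm holds its last target. There are 200 camera calls.

## Working session

There is one attempt and no reset: what is moved stays moved. The work goes in short steps, Python scripts to look and compute and a tool call to move; the robot and the scene stay as the last step left them, time stands still between calls to the robot, and variables do not carry over. Pictures are saved under pics/ and viewed, at most 10 in all, crops included, and the job is handed in when it is done.

Besides the shell and the picture viewer there is one more tool, called after "Emit:" as a command line: name --argument value ..., lists and objects as JSON in quotes. send_rows: Moves the arm, as the interface text tells. Its arguments: {"type":"object","properties":{"rows":{"type":"array","items":{"type":"array","items":{"type":"array","items":{"type":"number"}}}},"force":{"type":"number"}},"required":["rows"]}

```bash
mkdir -p pics
cat > h.py <<'E'
import numpy as np,cv2
from station import env
def cap(n,f=None):
    c=env.capture(n)
    if f: cv2.imwrite('pics/'+f,c['pixels'][:,:,::-1])
    return c
def pts(c):
    h,w=c['depth'].shape
    u,v=np.meshgrid(np.arange(w),np.arange(h))
    return un(c,u.ravel(),v.ravel(),c['depth'].ravel()).reshape(h,w,3)
def un(c,u,v,d):
    x=(np.asarray(u,float)-c['cx'])/c['fx'];y=(np.asarray(v,float)-c['cy'])/c['fy']
    a,b=x.copy(),y.copy()
    for _ in range(20):
        s=1+c['k1']*(a*a+b*b);a,b=x/s,y/s
    P=np.stack([a*d,b*d,d*np.ones_like(a)],-1)
    R=cv2.Rodrigues(np.array(c['rvec'],float))[0]
    return (P-np.array(c['tvec']).ravel())@R
E
python3 - <<'E'
from h import *
for n in('side','top'):
    c=cap(n,n+'1.png'); np.savez(n+'1.npz',**c)
    R=cv2.Rodrigues(np.array(c['rvec'],float))[0];print(n,-R.T@np.array(c['tvec']).ravel(),R[2],c['fx'],c['k1'])
print(env.get_state())
E
```

```text
side [432.04440883 937.46338709 642.71974711] [ 0.15095249 -0.86169421 -0.48445479] 426.5552285984621 -0.08834125721998527
top [ 479.30227935   31.79698301 1013.58917695] [ 0.14542056  0.0049179  -0.98935771] 466.90017551791163 -0.13524923012504705
{'time_s': 0.1, 'joints': array([-1.37070816e+00,  9.18290025e-02,  1.23177317e+00, -3.65320760e-05,
        1.81979322e+00, -5.66952681e-02]), 'joint_vel': array([ 0.00012391, -0.00169702, -0.00376492, -0.00110472, -0.00195611,
       -0.00144991]), 'joint_torque': array([ 1.86378798e-03, -4.60218143e+01, -4.19217288e+01, -1.48481895e-04,
        1.05345986e-02,  4.53733520e-06]), 'eef_pos': array([ 152.32205702, -580.08464899,  230.23238185]), 'tool_rot': array([-3.13979080e+00, -6.67872661e-05,  2.56774400e-01]), 'wrist_force': array([-0.75358344,  0.00244188, -0.24331002]), 'moment': array([-0.00182678, -0.01598455,  0.02764596]), 'grip_force': 0.0, 'width': 85.00921447891827}
```

View pics/side1.png

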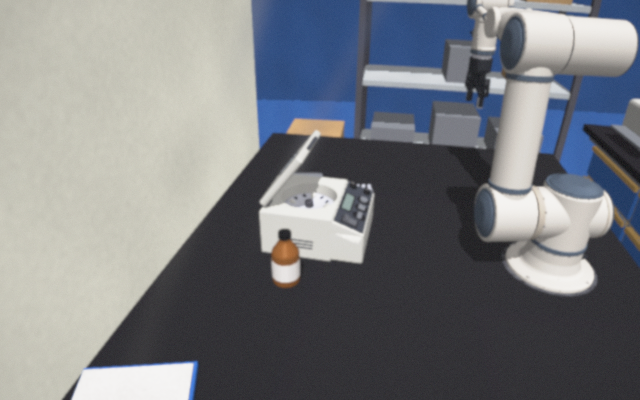

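View pics/top1.png

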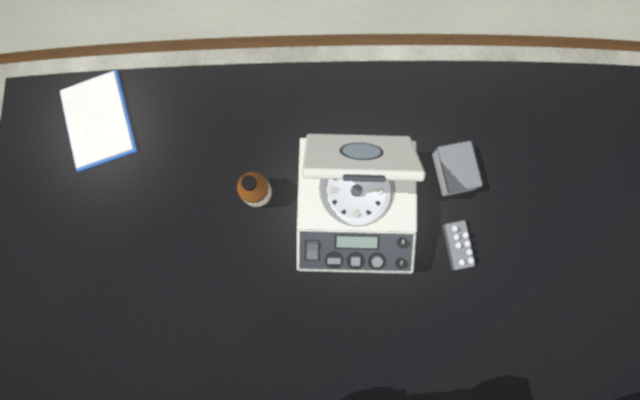

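The side view shows the centrifuge at about (320,215), its lid up about 50–60° and the bottle in front of it. In the top view the rocker is at about (312,250), the keys are at (334/356/377,261), and the lid's front edge is at about row 175.

Run:
```python
from h import *
c=dict(np.load('top1.npz'));P=pts(c)
for n,u,v in [('rock far',312,243),('rock near',312,256),('open',334,260),('start',356,261),('pulse',377,261),('panelFL',301,269),('panelFR',412,269),('lip',363,178),('lidL',306,174),('lidR',422,178),('lidtopL',310,138),('lidtopR',410,140),('deckL',303,215),('deckR',412,215),('panel',322,236),('table',250,300),('boxtop',456,157),('rack',452,226)]:
    q=P[v-1:v+2,u-1:u+2].reshape(-1,3);print(n,np.median(q,0).round(1),c['depth'][v,u])
im=c['pixels'][125:280,290:430,::-1];cv2.imwrite('pics/crop1.png',cv2.resize(im,None,fx=3.8,fy=3.8,interpolation=cv2.INTER_CUBIC))
```

```text
rock far [523.3  48.7 114.4] 893.8682
rock near [498.7  49.4 102.7] 903.61865
open [490.2   6.9 101.8] 904.84204
start [487.4 -35.7 102.5] 902.7068
pulse [486.5 -76.6 102.8] 901.8952
panelFL [473.9  71.7  87.5] 912.65564
panelFR [ 469.2 -146.7   89.2] 911.0856
lip [619.1 -38.6 269. ] 755.0946
lidL [629.7  54.  259.3] 767.01886
lidR [ 620.6 -138.   256.6] 768.5669
lidtopL [718.8  48.5 158.8] 881.2092
lidtopR [ 713.7 -142.4  151.8] 885.8915
deckL [577.4  65.2 116.3] 900.5309
deckR [ 573.4 -146.2  116.3] 900.9741
panel [536.8  29.3 110.6] 900.34094
table [ 4.086e+02  1.865e+02 -2.000e-01] 993.44446
boxtop [ 701.2 -258.6   56.6] 979.81714
rack [ 557.6 -248.3   24.9] 990.9763
```

View pics/crop1.png

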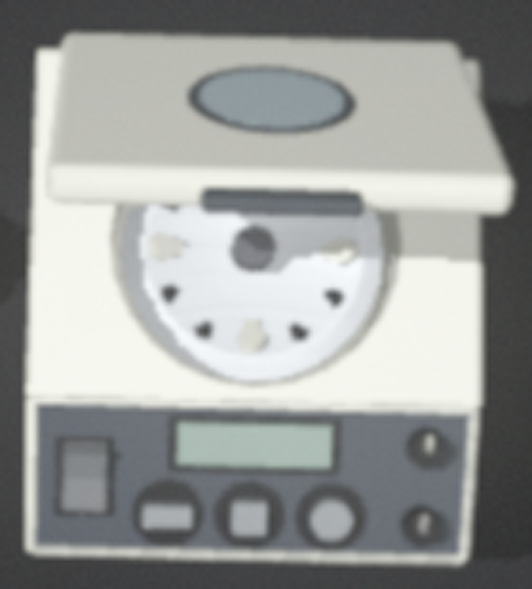

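Emit:
send_rows --rows '[[[0,0,0,0,0.086],[0,0,0,0,0.086],[0,0,0,0,0.085],[0,10,-15,0,0],[0,15,-26,0,0],[0,15,-26,0,0],[0,15,-26,0,0],[0,15,-26,0,0],[0,15,-26,0,0],[0,15,-26,0,0],[0,15,-26,0,0],[0,15,-26,0,0]]]'

```text
time_s: 1.1
eef_pos: [282.8, -355.9, 230.8]
tool_rot: [-3.141, 0.0, -0.0]
wrist_force: [1.3, 0.2, 1.0]
width: -0.0
grip_force: 0.0
```

Run:
```python
from h import *
c=dict(np.load('top1.npz'));P=pts(c)
# machine frame fit: panel dark mask & white deck rim
g=c['pixels'].astype(int);
# front edge of body: white rim below panel, rows 268-274
E=[]
for u in range(305,412,4):
    col=g[262:285,u].sum(1); v=262+np.where(col>450)[0]
    if len(v): E.append(un(c,[u],[v.max()+.5],910.)[0])
E=np.array(E); k=np.polyfit(E[:,1],E[:,0],1); print('front edge x at y=-37',np.polyval(k,-37),'yaw',-k[0],E[:,2].mean())
# panel plane
q=P[245:258,322:332].reshape(-1,3);print('panel near',np.median(q,0))
for v in range(238,266,2): print(v,P[v,312].round(1),g[v,312], P[v,377].round(1),g[v,377])
```

```text
front edge x at y=-37 466.4586845147794 yaw -0.0434304543120876 91.55805506233388
panel near [507.88238001  21.04875047 101.44698924]
238 [533.3  48.7 107.9] [105 110 117] [530.7 -77.1 110. ] [125 136 131]
240 [529.2  48.7 112.5] [93 95 98] [526.7 -76.8 111.4] [124 135 131]
242 [525.3  48.7 113.6] [113 115 118] [523.1 -77.2 107.2] [121 132 127]
244 [521.4  48.8 114.4] [121 125 127] [519.3 -77.3 105.6] [115 124 120]
246 [517.5  48.8 115.1] [132 136 138] [515.4 -77.3 104.7] [114 124 119]
248 [513.9  49.  109.8] [132 136 138] [511.6 -77.3 103.1] [95 99 98]
250 [510.1  49.1 107. ] [136 139 142] [507.7 -77.2 102.8] [100 105 110]
252 [506.2  49.1 109.3] [146 149 152] [503.9 -77.2 102.1] [ 93  95 100]
254 [502.6  49.3 101.7] [145 148 149] [500.  -77.1 101.5] [80 82 83]
256 [498.7  49.4 103.2] [145 148 150] [496.2 -77.3  99.4] [122 125 127]
258 [494.9  49.5  98.8] [137 139 142] [492.2 -76.6 104.3] [169 173 176]
260 [491.   49.6  98.3] [ 95  98 102] [488.4 -76.3 105.2] [172 176 179]
262 [487.2  49.7  93.9] [102 106 113] [484.5 -76.8  99.8] [171 176 179]
264 [483.3  49.8  94.1] [102 108 115] [480.7 -76.3 103.7] [171 175 178]
```

Emit:
send_rows --rows '[[[0,19,-34,0,0],[0,19,-34,0,0],[0,19,-34,0,0],[0,19,-34,0,0],[0,19,-34,0,0],[0,19,-34,0,0],[0,19,-34,0,0],[0,19,-34,0,0],[0,19,-34,0,0],[0,19,-34,0,0],[0,19,-34,0,0],[0,20,-31,0,0]]]'

```text
time_s: 2.1
eef_pos: [511.8, 49.9, 230.9]
tool_rot: [-3.141, 0.0, 0.001]
wrist_force: [1.1, -0.4, 0.1]
width: 0.3
grip_force: 0.0
```

Emit:
send_rows --rows '[[[0,0,0,30,0],[0,0,0,30,0],[0,0,0,20,0],[0,0,0,10,0],[0,0,0,0,0],[0,0,0,0,0]]]'

```text
time_s: 2.6
eef_pos: [511.4, 47.5, 141.6]
tool_rot: [3.142, 0.0, -0.0]
wrist_force: [-0.2, 0.0, 1.1]
width: -0.0
grip_force: 0.0
```

Run:
```python
from h import *
c=cap('top');t=cap('side')
a=cv2.resize(c['pixels'][200:290,280:420],None,fx=3.5,fy=3.5,interpolation=2)
b=cv2.resize(t['pixels'][140:240,280:420],None,fx=3.5,fy=3.5,interpolation=2)
cv2.imwrite('pics/r1.png',cv2.resize(np.vstack([a,b]),None,fx=.88,fy=.88)[:,:,::-1])
print(env.get_state()['eef_pos'])
```

```text
[512.34427062  47.40766958 143.39194257]
```

View pics/r1.png

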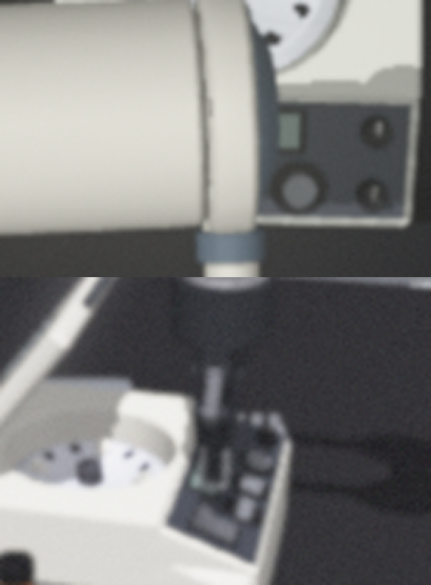

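The arm hides the rocker from above. In the side view the closed fingers (about (213,390)) hang over the panel, in front of the lid. I'll descend slowly and watch the force.

Emit:
send_rows --rows '[[[0,1,0,12,0],[0,0,0,10,0],[0,0,0,2,0],[0,0,0,2,0],[0,0,0,0,0]]]'

```text
time_s: 3.12
eef_pos: [512.4, 47.5, 115.1]
tool_rot: [3.142, 0.0, -0.0]
wrist_force: [-0.5, -0.8, 1.5]
width: -0.0
grip_force: 0.3
```

Emit:
send_rows --rows '[[[0,0,0,2,0],[0,0,0,0,0],[0,0,0,0,0]]]'

```text
time_s: 3.37
eef_pos: [512.6, 47.6, 113.5]
tool_rot: [3.142, -0.0, -0.0]
wrist_force: [0.7, 0.1, 3.2]
width: -0.1
grip_force: 1.1
```

Emit:
send_rows --rows '[[[0,0,0,2,0],[0,0,0,0,0],[0,0,0,0,0]]]'

```text
time_s: 3.62
eef_pos: [513.0, 47.6, 112.0]
tool_rot: [-3.142, -0.002, -0.0]
wrist_force: [0.6, 0.2, 4.7]
width: -0.1
grip_force: 2.3
```

Contact came at about 115, as expected. I'll keep pressing toward the stop.

Emit:
send_rows --rows '[[[0,0,0,1.5,0],[0,0,0,0,0],[0,0,0,0,0]]]'

```text
time_s: 3.87
eef_pos: [513.2, 47.5, 111.8]
tool_rot: [3.142, -0.003, -0.0]
wrist_force: [-2.3, -0.5, 10.8]
width: -0.1
grip_force: 5.3
```

Emit:
send_rows --rows '[[[0,0,0,1.5,0],[0,0,0,0,0],[0,0,0,0,0]]]'

```text
time_s: 4.12
eef_pos: [513.3, 47.6, 111.6]
tool_rot: [3.142, -0.004, -0.0]
wrist_force: [-4.4, -0.8, 16.3]
width: -0.2
grip_force: 8.4
```

Emit:
send_rows --rows '[[[0,0,0,1,0],[0,0,0,0,0],[0,0,0,0,0]]]'

```text
time_s: 4.37
eef_pos: [513.3, 47.6, 111.5]
tool_rot: [3.142, -0.004, -0.0]
wrist_force: [-5.8, -0.7, 20.0]
width: -0.3
grip_force: 10.6
```

The travel stopped at about 111.6 mm. That could be the rocker's stop or the bezel, so I'll lift clear and check.

Emit:
send_rows --rows '[[[0,0,0,-20,0],[0,0,0,-30,0],[0,0,0,-40,0],[0,0,0,-40,0],[0,-20,30,-40,0],[0,-30,40,0,0],[0,-30,40,0,0],[0,-30,40,0,0],[0,-30,40,0,0],[0,0,0,0,0]]]'

```text
time_s: 5.2
eef_pos: [393.6, -113.6, 268.1]
tool_rot: [3.139, 0.001, -0.008]
wrist_force: [-0.6, -0.0, 0.5]
width: -0.4
grip_force: 0.0
```

Run:
```python
from h import *
c=cap('top');t=cap('side');o=dict(np.load('top1.npz'));s=dict(np.load('side1.npz'))
z=lambda p,y,x,f:cv2.resize(p['pixels'][y:y+45,x:x+60],None,fx=f,fy=f,interpolation=2)
cv2.imwrite('pics/r2.png',np.vstack([np.hstack([z(o,228,294,6),z(c,228,294,6)]),np.hstack([z(s,180,322,6),z(t,180,322,6)])])[:,:,::-1])
A=np.median([pts(k)[238:262,309:316,2] for k in(o,)],0);B=pts(c)[238:262,309:316,2]
for i in range(0,24,2): print(238+i,pts(o)[238+i,312,0].round(),np.median(A[i:i+2]).round(1),np.median(B[i:i+2]).round(1))
print(env.get_state()['eef_pos'])
```

```text
238 533.0 109.5 109.5
240 529.0 111.7 110.1
242 525.0 114.1 110.8
244 521.0 115.8 109.3
246 518.0 113.1 108.6
248 514.0 109.3 106.7
250 510.0 105.4 105.5
252 506.0 104.5 106.1
254 503.0 103.3 106.7
256 499.0 102.5 107.1
258 495.0 100.5 107.7
260 491.0 95.2 95.6
[ 396.25025521 -109.99050454  267.82998359]
```

View pics/r2.png

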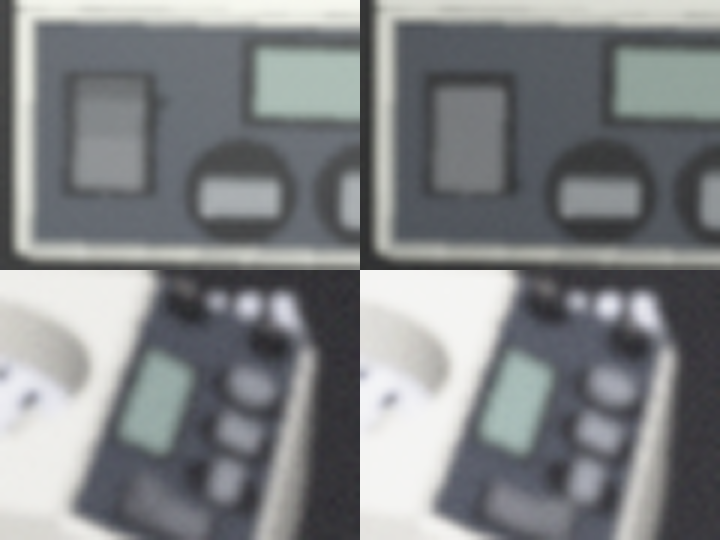

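The rocker's halves have swapped: the far half now lies along the panel and the near end stands up about 6 mm, so power is on. Next I go over the lid.

Emit:
send_rows --rows '[[[0,10,0,-22,0],[0,10,0,-22,0],[0,30,-8,0,0],[0,30,-8,0,0],[0,30,-9,0,0],[0,30,-9,0,0],[0,30,-9,0,0],[0,30,-9,0,0],[0,30,-8,0,0],[0,31,-8,0,0],[0,0,0,0,0],[0,0,0,0,0]]]'

```text
time_s: 6.3
eef_pos: [659.6, -38.4, 307.2]
tool_rot: [-3.14, 0.007, 0.003]
wrist_force: [-0.7, 0.5, 0.8]
width: -0.1
grip_force: 0.0
```

Emit:
send_rows --rows '[[[0,0,0,20,0],[0,0,0,15,0],[0,0,0,10,0],[0,0,0,5,0],[0,0,0,3,0],[0,0,0,3,0],[0,0,0,0,0]]]'

```text
time_s: 6.88
eef_pos: [657.8, -40.9, 256.8]
tool_rot: [3.142, -0.001, -0.0]
wrist_force: [0.0, 0.3, -0.8]
width: 0.2
grip_force: 0.0
```

Emit:
send_rows --rows '[[[0,-6,0,5,0],[0,-6,0,5,0],[0,-6,0,5,0],[0,-6,0,5,0],[0,0,0,0,0]]]'

```text
time_s: 7.3
eef_pos: [633.5, -41.0, 236.9]
tool_rot: [3.142, -0.001, -0.0]
wrist_force: [0.7, 0.9, 0.7]
width: -0.1
grip_force: 0.0
```

Emit:
send_rows --rows '[[[0,-5,0,5,0],[0,-5,0,5,0],[0,-5,0,5,0],[0,-5,0,5,0],[0,-4,0,6,0],[0,0,0,0,0]]]'

```text
time_s: 7.8
eef_pos: [609.1, -41.0, 209.0]
tool_rot: [-3.142, 0.002, -0.0]
wrist_force: [0.1, 0.5, -0.5]
width: -0.1
grip_force: 0.1
```

Run:
```python
from h import *
t=cap('side')
cv2.imwrite('pics/l1.png',cv2.resize(t['pixels'][100:270,240:400],None,fx=3,fy=3,interpolation=2)[:,:,::-1])
s=env.get_state();print(s['eef_pos'],s['wrist_force'])
```

```text
[609.42929225 -41.05854092 209.38419219] [-0.16364567  2.10846939 -0.31859923]
```

View pics/l1.png

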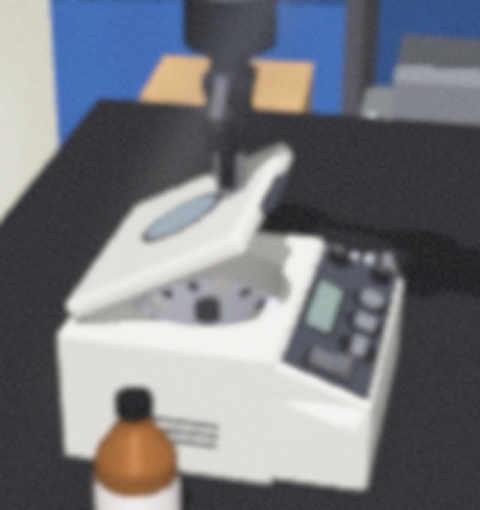

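The lid has followed down to about 0.5 rad, with the fingers (about (227,180)) on its outer face near the front edge. I'll continue along the arc.

Emit:
send_rows --rows '[[[0,-4,0,6.5,0],[0,-4,0,6.5,0],[0,-4,0,6.5,0],[0,-4,0,6.5,0],[0,-2,0,5,0],[0,-2,0,5,0],[0,-2,0,5,0],[0,-2,0,5,0],[0,0,0,0,0]]]'

```text
time_s: 8.6
eef_pos: [585.3, -41.0, 162.8]
tool_rot: [-3.142, 0.002, -0.0]
wrist_force: [0.5, 0.8, -0.4]
width: 0.2
grip_force: 0.0
```

Emit:
send_rows --rows '[[[0,-1,0,5,0],[0,-1,0,5,0],[0,-1,0,5,0],[0,0,0,2,0],[0,0,0,0,0]]]'

```text
time_s: 9.02
eef_pos: [582.7, -41.0, 146.1]
tool_rot: [-3.141, 0.001, -0.0]
wrist_force: [0.2, -0.0, -0.3]
width: -0.1
grip_force: 0.0
```

Emit:
send_rows --rows '[[[0,0,0,2,0],[0,0,0,0,0],[0,0,0,0,0]]]'

```text
time_s: 9.27
eef_pos: [583.1, -40.9, 145.2]
tool_rot: [-3.142, -0.0, -0.0]
wrist_force: [-0.5, -0.5, 0.3]
width: -0.3
grip_force: 0.0
```

Emit:
send_rows --rows '[[[0,0,0,2,0],[0,0,0,0,0],[0,0,0,0,0]]]'

```text
time_s: 9.52
eef_pos: [583.0, -41.0, 143.1]
tool_rot: [-3.142, 0.0, -0.0]
wrist_force: [-0.1, 1.0, 0.3]
width: -0.1
grip_force: 0.0
```

Emit:
send_rows --rows '[[[0,0,0,2,0],[0,0,0,0,0],[0,0,0,0,0]]]'

```text
time_s: 9.77
eef_pos: [583.0, -41.0, 141.1]
tool_rot: [-3.142, 0.0, -0.0]
wrist_force: [-1.0, 0.6, 1.0]
width: -0.1
grip_force: 0.0
```

Emit:
send_rows --rows '[[[0,0,0,2,0],[0,0,0,0,0],[0,0,0,0,0]]]'

```text
time_s: 10.02
eef_pos: [583.1, -41.0, 141.0]
tool_rot: [3.141, -0.001, -0.0]
wrist_force: [-3.6, 0.5, 7.7]
width: -0.1
grip_force: 3.6
```

Emit:
send_rows --rows '[[[0,0,0,2,0],[0,0,0,0,0],[0,0,0,0,0]]]'

```text
time_s: 10.27
eef_pos: [583.1, -41.0, 140.9]
tool_rot: [3.141, -0.003, -0.0]
wrist_force: [-7.4, 1.2, 14.6]
width: -0.2
grip_force: 7.1
```

Emit:
send_rows --rows '[[[0,0,0,1.5,0],[0,0,0,0,0],[0,0,0,0,0],[0,0,0,-15,0],[0,0,0,-30,0],[0,-20,8,-30,0],[0,-28,9,0,0],[0,-28,9,0,0],[0,-28,9,0,0],[0,0,0,0,0],[0,0,0,0,0]]]'

```text
time_s: 11.18
eef_pos: [478.3, -76.3, 211.2]
tool_rot: [3.141, -0.002, -0.001]
wrist_force: [0.7, -0.7, 0.6]
width: 0.2
grip_force: 0.0
```

Run:
```python
from h import *
t=cap('side');c=cap('top');P=pts(c)
a=cv2.resize(t['pixels'][140:270,240:400],None,fx=3,fy=3,interpolation=2);b=cv2.resize(c['pixels'][125:280,290:430],(420,390),interpolation=2)
cv2.imwrite('pics/l2.png',cv2.resize(np.hstack([a,b]),None,fx=.85,fy=.85)[:,:,::-1])
for u,v in [(405,170),(405,185),(405,200),(405,210),(405,220)]:print(P[v,u].round(1))
s=env.get_state();print(s['eef_pos'],s['wrist_force'])
```

```text
[ 658.  -132.3  138.7]
[ 628.7 -130.8  139.4]
[ 600.  -129.7  138. ]
[ 580.8 -128.7  138.9]
[520.7 -48.4 574.4]
[479.42106772 -75.89637799 210.84063839] [ 0.68645261 -0.16937726  0.22251439]
```

View pics/l2.png

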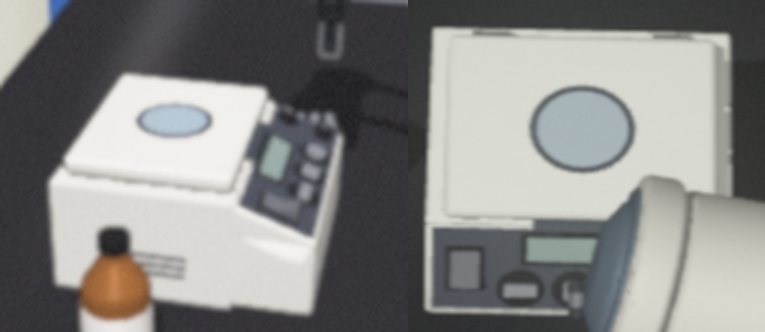

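The lid lies flat at about 139 mm along its whole length, so it is shut, and the rocker still shows on. The fingers are above the pulse key, so I'll descend.

Emit:
send_rows --rows '[[[0,0,0,35,0],[0,0,0,35,0],[0,0,0,20,0],[0,0,0,10,0],[0,0,0,4,0],[0,0,0,0,0],[0,0,0,0,0]]]'

```text
time_s: 11.87
eef_pos: [480.0, -76.0, 108.2]
tool_rot: [3.141, -0.002, 0.0]
wrist_force: [0.6, 0.2, 0.0]
width: -0.0
grip_force: 0.0
```

Emit:
send_rows --rows '[[[0,0,0,2,0],[0,0,0,0,0],[0,0,0,0,0]]]'

```text
time_s: 12.12
eef_pos: [479.5, -76.1, 105.8]
tool_rot: [3.141, -0.002, -0.0]
wrist_force: [-0.0, -0.0, 0.6]
width: 0.2
grip_force: 0.0
```

Emit:
send_rows --rows '[[[0,0,0,2,0],[0,0,0,0,0],[0,0,0,0,0]]]'

```text
time_s: 12.37
eef_pos: [479.3, -76.0, 103.2]
tool_rot: [3.141, -0.001, -0.0]
wrist_force: [-0.3, 0.4, 1.8]
width: 0.3
grip_force: 0.8
```

Emit:
send_rows --rows '[[[0,0,0,2,0],[0,0,0,2,0],[0,0,0,1.5,0],[0,0,0,0,0]]]'

```text
time_s: 12.7
eef_pos: [479.8, -76.1, 99.4]
tool_rot: [3.141, -0.003, -0.0]
wrist_force: [-1.5, 1.2, 10.5]
width: 0.2
grip_force: 5.1
```

Bottomed out at 99.4 mm with 10 N. I'll hold there for about 3.8 s.

Emit:
send_rows --rows '[[[0,0,0,0.5,0],[0,0,0,0,0],[0,0,0,0,0],[0,0,0,0,0],[0,0,0,0,0],[0,0,0,0,0],[0,0,0,0,0],[0,0,0,0,0],[0,0,0,0,0],[0,0,0,0,0],[0,0,0,0,0],[0,0,0,0,0]]]'

```text
time_s: 13.7
eef_pos: [479.9, -76.1, 99.3]
tool_rot: [3.141, -0.003, -0.0]
wrist_force: [-3.2, 0.7, 12.0]
width: -0.2
grip_force: 6.4
```

Emit:
send_rows --rows '[[[0,0,0,0,0],[0,0,0,0,0],[0,0,0,0,0],[0,0,0,0,0],[0,0,0,0,0],[0,0,0,0,0],[0,0,0,0,0],[0,0,0,0,0],[0,0,0,0,0],[0,0,0,0,0],[0,0,0,0,0],[0,0,0,0,0]]]'

```text
time_s: 14.7
eef_pos: [479.9, -76.1, 99.3]
tool_rot: [3.141, -0.003, -0.0]
wrist_force: [-2.4, 1.0, 12.4]
width: -0.1
grip_force: 6.4
```

Emit:
send_rows --rows '[[[0,0,0,0,0],[0,0,0,0,0],[0,0,0,0,0],[0,0,0,0,0],[0,0,0,0,0],[0,0,0,0,0],[0,0,0,0,0],[0,0,0,0,0],[0,0,0,0,0],[0,0,0,0,0],[0,0,0,0,0],[0,0,0,0,0]]]'

```text
time_s: 15.7
eef_pos: [479.9, -76.1, 99.3]
tool_rot: [3.141, -0.003, -0.0]
wrist_force: [-2.4, 0.1, 12.6]
width: -0.1
grip_force: 6.4
```

Emit:
send_rows --rows '[[[0,0,0,0,0],[0,0,0,0,0],[0,0,0,0,0],[0,0,0,0,0],[0,0,0,0,0],[0,0,0,0,0]]]'

```text
time_s: 16.2
eef_pos: [479.9, -76.1, 99.3]
tool_rot: [3.141, -0.003, -0.0]
wrist_force: [-2.3, 1.4, 12.6]
width: -0.1
grip_force: 6.4
```

Emit:
send_rows --rows '[[[0,0,0,-15,0],[0,0,0,-30,0],[0,0,0,-40,0],[0,0,0,-40,0],[0,-30,20,0,0],[0,-30,20,0,0],[0,-30,20,0,0],[0,-20,20,0,0],[0,0,20,0,0],[0,0,0,0,0],[0,0,0,0,0],[0,0,0,0,0]]]'

```text
time_s: 17.2
eef_pos: [369.0, -175.5, 221.2]
tool_rot: [-3.141, 0.001, -0.0]
wrist_force: [-0.5, -0.2, 0.1]
width: -0.2
grip_force: 0.0
```

Run:
```python
from h import *
t=cap('side');c=cap('top');P=pts(c);o=pts(dict(np.load('top1.npz')))
a=cv2.resize(t['pixels'][140:290,240:400],(416,390),interpolation=2);b=cv2.resize(c['pixels'][125:285,230:490],(634,390),interpolation=2)
cv2.imwrite('pics/f.png',cv2.resize(np.hstack([a,b]),None,fx=.76,fy=.76)[:,:,::-1])
for n,u in(('open',334),('start',356),('pulse',377)):print(n,np.median(P[259:264,u-2:u+3,2]).round(1),np.median(o[259:264,u-2:u+3,2]).round(1))
print('rocker',[np.median(P[v:v+2,309:316,2]).round(1) for v in(242,246,250,254,258)])
print('lid',P[170:212:10,405,2].round(1),P[170:212:10,310,2].round(1))
s=env.get_state();print(s['time_s'],s['eef_pos'],s['wrist_force'])
```

```text
open 101.5 101.1
start 101.8 102.2
pulse 102.0 102.0
rocker [np.float64(110.0), np.float64(107.6), np.float64(105.5), np.float64(106.7), np.float64(106.6)]
lid [139.3 137.2 138.6 140.4 140.1] [139.1 141.4 136.4 141.7 137.2]
17.3 [ 369.26911542 -175.18136625  221.37290177] [ 0.21967804  0.88165676 -0.00958296]
```

View pics/f.png

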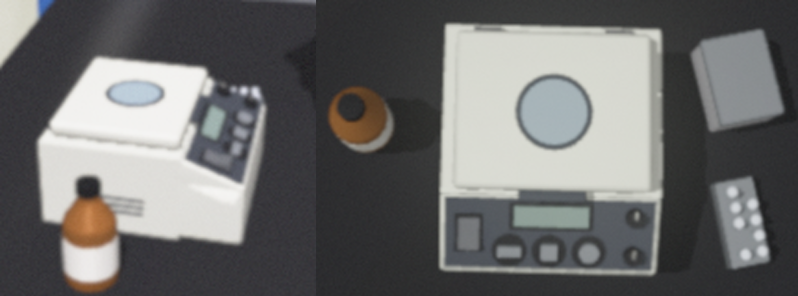

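The lid is shut, the rocker is on, all keys are up, and the bottle, rack and box stand where they were. Handing in.

```bash
python3 -c "
from station import env
print(env.close_job())"
```

```text
the job is handed in; nothing more can be done
None
```

The pulse spin is done and the job is handed in at 17.3 s: I switched the power on, pushed the lid fully shut, held the pulse key down for about 3.5 s and released it; the power is still on, the lid is shut and nothing else was touched.

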